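# Stepped stack of tea-corner trays

## Task

Build a stepped stack on the dark wooden pocket tray: set the blue tray lengthways on its rim, shifted along by one end pocket so that the pocket with the white sugar cubes stays open and the blue tray overhangs the other end. Then set the white tray on the blue one, shifted back again so that it stands straight above the wooden tray, and carry both trays level so that nothing spills.

Things in the scene. Friction and masses are not known exactly. Their poses are not given: they have to be found in the camera images.
- wood: The dark wooden tray, bottom of the stack, fixed: 150 long (own y), 54 wide (own x), 38 mm high, walls 5, flat rim and underside. Cross walls, rim-high, 40 mm either side of the middle make a 35 mm pocket at each end. Wooden stirrers in its middle, white sugar cubes in one end pocket, amber sweets in the other (which is which varies). Origin: centre of its underside, on the chest top; z up.
- sugar_top (a point): The middle of the wooden tray's sugar-cube pocket, at rim height (38 mm above the chest top), 56 mm from the tray's middle along its length, at its +y or its -y end. Fixed.
- blue_mid (a point): The loose blue plastic tray holding brass-coloured capsules, 0.1 to 0.25 kg: 150 long (own y), 54 wide (own x), 38 mm high, walls 5, flat rim and underside. Cross walls, rim-high, 40 mm either side of the middle make a 35 mm pocket at each end. Ends alike. Point: its centre, 19 mm above its underside; x across, y along, z up. Grip it from above across its width.
- white_mid (a point): The loose white plastic tray holding round biscuits, 0.1 to 0.25 kg: 150 long (own y), 54 wide (own x), 38 mm high, walls 5, flat rim and underside. Cross walls, rim-high, 40 mm either side of the middle make a 35 mm pocket at each end. Ends alike. Point: its centre, 19 mm above its underside; x across, y along, z up. Grip it from above across its width. (The green tray is not needed.)

How it is judged:
By the outcome, as a careful person would: the job done as asked, in the order asked, and still so for the second after the job is handed in, with the robot touching nothing.
It also fails if it takes over 64 s, if anything falls off the work surface, if the arm or the gripper's body presses on something with over 40 N, if the wrist force passes 120 N, or if a joint passes its speed limit or range.

## Robot

A 6-joint arm with a two-finger parallel gripper is mounted at the origin on the work surface. World frame = base frame: x ahead of the robot, y to its left, z up, the work surface at z = 0. Lengths are in m, angles in degrees, forces in N, time in s.
With the tool pointing down it reaches from about 0.375 to 0.9 m from the base axis. Payload 3.1 kg.
Tool frame: the origin (TCP) lies midway between the tips of the shut fingers; the grasp point (between the pads) lies 19 mm behind it; x points along the fingers, y is the direction in which the jaws open and shut, and the axes are right-handed (so a half turn about x gives the same grasp; the last joint's range is limited). The gripper opens to 87 mm and grips with 3 to 60 N. Pads are 19 mm wide; open, the fingers measure 117 mm over their backs; the gripper's body (75 mm by 190 mm) begins 51 mm behind the grasp point.
Start: joints at [58.814, 30.224, 82.088, -0, 67.689, -10.227], TCP at [0.224, 0.584, 0.223] pointing down, gripper open.
Joint ranges: [-176.69, 176.69], [-43.24, 126.21], [12.49, 139.97], [-82, 262], [0, 151.66], [-163.58, 163.58]. Speed limits (degrees/s): [159.86, 159.86, 180, 180, 180, 180].

## Interface

Orientations are given as a 3x3 rotation matrix whose columns are the frame's x, y, z axes.
In Python, from rig import bot gives the robot as it stands.
- The arm moves only by the tool play_rows, never from a script. Its argument "motion" is a list of rows, each a list of 3 entries, a list of its own where there are three numbers: the shift along the tool's x, y, z in mm, then the turn, a rotation vector about the tool's x, y, z in degrees, then the opening, from 0 (shut) to 1 (fully open). A call has 1 to 8 rows; each row is the pose to reach, as a shift and turn from the pose commanded when the call began, along the tool's axes at that moment; what a row does not reach only later rows make up. A row lasts 1/10 s, in which the tool goes at most 50 mm and 8.59 degrees, less where a joint would pass 70% of its speed; a pose out of reach is approached as far as the arm can. A call with a gripper value outside its range is refused whole. The fingers move at their own pace and stop on an object; the grip force is fixed at half the most. Time passes only in rows, so rows that repeat a pose let the fingers close. It gives the time, the measured TCP pose, the force and the opening at its end, in the units of the state.
- bot.read_state(): the state, without advancing time (a new reading comes with each control period).
- bot.capture(name): name is "side" or "top"; returns a dict with "img" (420x560x3 uint8, blue, green, red), "mtx" (3x3 intrinsics, pixels), "rvec" (rotation vector, rad) and "tvec" (3), from world to camera coordinates, as OpenCV has them. Camera axes: x right, y down, z forward; pixel columns grow to the right and rows downward; lengths in m; the calibration is good to about 2 mm. A picture is of the moment at which its call begins. There is no depth.
- bot.hand_in(): hands the job in, once; it reports no verdict.
The state is a dict: "time_s": time; "joint_positions": joint angles; "qvel": joint speeds; "tau": joint torques, N m; "position": TCP position; "tcp_rot": TCP orientation; "force": force on the tool from outside, world axes, zero at the start; "moment": the same for the moment, N m; "opening": opening from 0.0 (shut) to 1.0 (fully open).
Only numpy, scipy, OpenCV 4.12 (cv2) and the standard library are available. Lean on these libraries where they do the work, as an engineer would, in place of code of your own. Each camera call takes 0.05 s, during which the arm holds its last target.

## Working session

There is one attempt and no reset: what is moved stays moved. The work goes in short steps, Python scripts to look and compute and a tool call to move; the robot and the scene stay as the last step left them, time stands still between calls to the robot, and variables do not carry over. Pictures are saved under pics/ and viewed, and the job is handed in when it is done.

Besides the shell and the picture viewer there is one more tool, called as name(argument=value, ...) on one line, values as JSON. play_rows: Moves the arm, as the interface text tells. Its arguments: {"type":"object","properties":{"motion":{"type":"array"}},"required":["motion"]}

```bash
mkdir -p pics; ls
python3 - <<'E'
from rig import bot
import cv2
s=bot.read_state(); print(s)
for n in("top","side"):
    c=bot.capture(n); cv2.imwrite(f"pics/{n}0.png",c["img"]); print(n,c["mtx"],c["rvec"],c["tvec"])
E
```

```text
pics
{'time_s': 0.0, 'joint_positions': array([ 5.88136589e+01,  3.02787236e+01,  8.21573933e+01, -8.09452580e-04,
        6.76873156e+01, -1.02261258e+01]), 'qvel': array([ 0.00211378,  0.02964811, -0.02910194,  0.00987971,  0.00844685,
       -0.00487466]), 'tau': array([ 6.49678805e-04, -4.40032268e+01, -1.76594335e+01,  6.33468828e-02,
        5.81604894e-02, -1.61035432e-04]), 'position': array([0.22315312, 0.58301913, 0.22156863]), 'tcp_rot': array([[-1.10436635e-03,  3.57713415e-01,  9.33830762e-01],
       [-1.84974697e-03,  9.33829004e-01, -3.57714929e-01],
       [-9.99997679e-01, -2.12239896e-03, -3.69610019e-04]]), 'force': array([-0.44678392,  0.34371267, -0.25575794]), 'moment': array([-0.01085026,  0.02067182, -0.01151619]), 'opening': 0.9981871692188685}
top [[405.24457961   0.         275.35912456]
 [  0.         405.24457961 215.19481392]
 [  0.           0.           1.        ]] [ 2.11405084 -2.1661268   0.17738348] [0.02250924 0.54750817 0.73834679]
side [[423.58230072   0.         280.45616498]
 [  0.         423.58230072 209.58230595]
 [  0.           0.           1.        ]] [ 2.313746   -0.68110292  0.2643614 ] [-0.47205074  0.28832529  0.68925665]
```

View pics/top0.png

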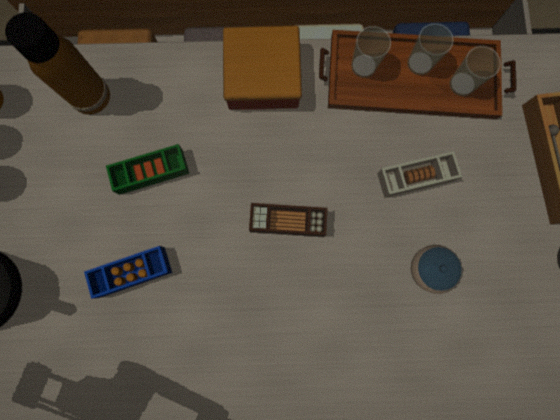

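View pics/side0.png

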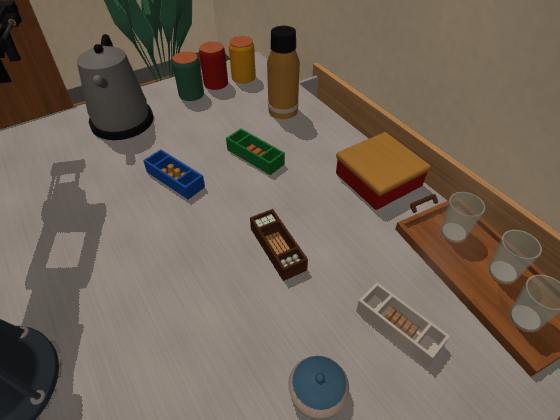

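Run:
```python
import cv2,numpy as np
t=cv2.imread("pics/top0.png");s=cv2.imread("pics/side0.png")
f=lambda im,x,y,w,h,W,H:np.clip(cv2.resize(im[y:y+h,x:x+w],(W,H),interpolation=cv2.INTER_CUBIC)*1.6,0,255).astype(np.uint8)
a=f(t,240,190,100,60,400,240);b=f(s,235,195,100,100,400,400)
d=f(t,75,235,105,75,400,286);e=f(t,370,140,105,75,400,286)
o=np.zeros((600,800,3),np.uint8);o[:240,:400]=a;o[:286,400:]=d;o[300:586,400:]=e;o[240:600,:400]=b[:360]
cv2.imwrite("pics/z0.png",o)
```

```text
(no output)
```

View pics/z0.png

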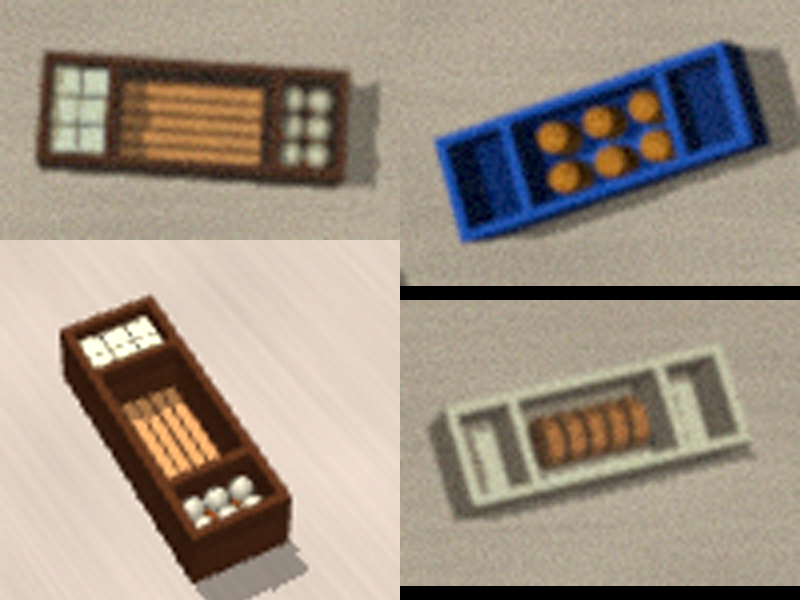

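```bash
cat > h.py <<'E'
import cv2,numpy as np
from rig import bot
def cam(c):
    R=cv2.Rodrigues(np.array(c["rvec"],float))[0]; t=np.array(c["tvec"],float).ravel(); return np.array(c["mtx"]),R,t,-R.T@t
def toplane(c,px,z):
    K,R,t,C=cam(c); px=np.atleast_2d(px).astype(float)
    d=(np.linalg.inv(K)@np.c_[px,np.ones(len(px))].T).T@R
    return C+d*((z-C[2])/d[:,2])[:,None]
def proj(c,P):
    return cv2.projectPoints(np.atleast_2d(P).astype(float),np.array(c["rvec"],float),np.array(c["tvec"],float),np.array(c["mtx"]),None)[0][:,0]
def up(c,k=4):
    return cv2.resize(c["img"],None,fx=k,fy=k,interpolation=cv2.INTER_CUBIC)
def rect(c,mask,z,k=4):
    cn=max(cv2.findContours(mask,cv2.RETR_EXTERNAL,cv2.CHAIN_APPROX_NONE)[0],key=cv2.contourArea)[:,0].astype(float)
    px=(cn+0.5)/k-0.5
    P=toplane(c,px,z)[:,:2]
    (cx,cy),(w,h),a=cv2.minAreaRect((P*1000).astype(np.float32))
    if w<h: w,h,a=h,w,a-90
    a=(a+90)%180-90
    return cx,cy,w,h,a   # a = long axis direction, deg from world x
E
python3 - <<'E'
from h import *
c=bot.capture("top"); im=up(c)
print("cam",cam(c)[3])
hsv=cv2.cvtColor(im,cv2.COLOR_BGR2HSV)
def roi(m,x,y,w,h):
    o=np.zeros_like(m);o[y*4:(y+h)*4,x*4:(x+w)*4]=m[y*4:(y+h)*4,x*4:(x+w)*4];return o
V=hsv[...,2]
for thr in(80,100,120,140):
    m=roi(((hsv[...,0]>100)&(hsv[...,0]<130)&(hsv[...,1]>120)&(V>thr)).astype(np.uint8)*255,75,235,105,75); print("blue",thr,rect(c,m,.038))
for thr in(70,80,90):
    m=roi((V<thr).astype(np.uint8)*255,240,190,90,60); print("woodV",thr,rect(c,m,.038))
for thr in(90,110,130):
    m=roi((hsv[...,1]>thr).astype(np.uint8)*255,240,190,90,60); print("woodS",thr,rect(c,m,.038))
for x,y in((418,188),(400,183),(440,200),(385,170)): print(im[y*4,x*4],hsv[y*4,x*4])
bg=im[125*4:215*4,365*4:475*4]
cv2.imwrite("pics/w.png",np.clip(cv2.resize(bg,(800,600))*1.8,0,255).astype(np.uint8))
E
```

```text
cam [0.42311129 0.01470085 0.81620375]
blue 80 (447.2602233886719, 296.71600341796875, 149.36276245117188, 53.716758728027344, -72.29402542114258)
blue 100 (447.5272521972656, 297.3148193359375, 148.31541442871094, 52.68296813964844, -72.19663429260254)Traceback (most recent call last):
  File "<stdin>", line 9, in <module>
  File "h.py", line 14, in rect
    cn=max(cv2.findContours(mask,cv2.RETR_EXTERNAL,cv2.CHAIN_APPROX_NONE)[0],key=cv2.contourArea)[:,0].astype(float)
       ~~~^^^^^^^^^^^^^^^^^^^^^^^^^^^^^^^^^^^^^^^^^^^^^^^^^^^^^^^^^^^^^^^^^^^^^^^^^^^^^^^^^^^^^^^
ValueError: max() iterable argument is empty
```

Run:
```python
from h import *
c=bot.capture("top"); im=up(c)
hsv=cv2.cvtColor(im,cv2.COLOR_BGR2HSV)
def roi(m,x,y,w,h):
    o=np.zeros_like(m);o[y*4:(y+h)*4,x*4:(x+w)*4]=m[y*4:(y+h)*4,x*4:(x+w)*4];return o
V=hsv[...,2]
for thr in(50,60,70):
    m=roi((V<thr).astype(np.uint8)*255,240,190,90,60)
    m=cv2.morphologyEx(m,cv2.MORPH_CLOSE,np.ones((9,9)));print("woodV",thr,rect(c,m,.038))
for thr in(80,100,120):
    m=roi((hsv[...,1]>thr).astype(np.uint8)*255,240,190,90,60); print("woodS",thr,rect(c,m,.038))
for thr in(40,50,60): # white has low b-r
    for vv in (125,140):
        m=roi(((V>vv)&(hsv[...,1]<thr)).astype(np.uint8)*255,370,140,105,70);
        try: print("white",thr,vv,rect(c,m,.038))
        except Exception: pass
for n,x,y in(("white",400,192),("table",400,205),("table",440,140),("white",442,183)): print(n,im[y*4-4:y*4+4,x*4-4:x*4+4].mean((0,1)))
bg=im[125*4:215*4,365*4:475*4]
cv2.imwrite("pics/w.png",np.clip(cv2.resize(bg,(800,600))*1.8,0,255).astype(np.uint8))
```

```text
woodV 50 (539.2037963867188, -15.174163818359375, 147.2288360595703, 55.48625946044922, 84.89976501464844)
woodV 60 (539.377685546875, -15.407218933105469, 149.24234008789062, 57.242801666259766, 84.79981231689453)
woodV 70 (539.1202392578125, -18.518569946289062, 156.38302612304688, 58.321903228759766, 84.79595184326172)
woodS 80 (540.418212890625, -14.944381713867188, 150.28604125976562, 57.28301239013672, 84.83889770507812)
woodS 100 (540.37744140625, -14.981292724609375, 149.1531524658203, 55.862308502197266, 85.01920318603516)
woodS 120 (540.6104736328125, -15.037734985351562, 148.05404663085938, 54.36214828491211, 85.12334442138672)
white 40 125 (621.5771484375, -222.69976806640625, 4.0310845375061035, 3.053100347518921, 88.6390151977539)
white 50 125 (607.2897338867188, -225.92906188964844, 5.059755325317383, 4.394956111907959, -1.3647537231445312)
white 60 125 (607.2897338867188, -225.92906188964844, 5.059755325317383, 4.394956111907959, -1.3647537231445312)
white [71.75  84.125 85.25 ]
table [ 92.296875 103.359375 109.859375]
table [ 89.1875    99.90625  106.453125]
white [48.78125  57.125    60.390625]
```

View pics/w.png

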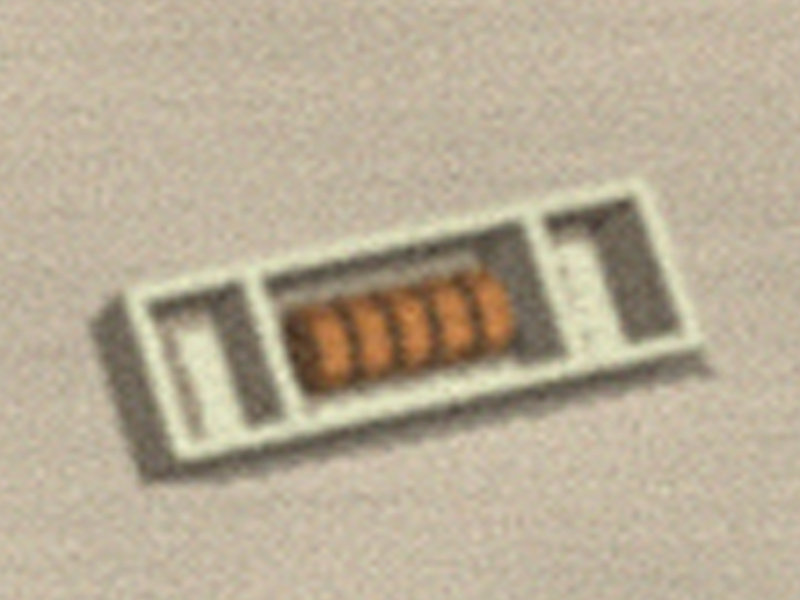

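```bash
cat >> h.py <<'E'
def prof(c,cx,cy,a,along,z=.038,s0=-40,s1=40,step=1,u0=-60,u1=60):
    """mean BGR along a scan (mm). along=True: scan along long axis, averaged over u across"""
    L=np.array([np.cos(np.radians(a)),np.sin(np.radians(a))]);W=np.array([-L[1],L[0]])
    s=np.arange(s0,s1+1e-9,step);u=np.linspace(u0,u1,60)
    S,U=np.meshgrid(s,u,indexing="ij")
    d1,d2=(L,W) if along else (W,L)
    P=np.array([cx,cy])+S[...,None]*d1+U[...,None]*d2
    P3=np.concatenate([P.reshape(-1,2)/1000,np.full((P[...,0].size,1),z)],1)
    p=proj(c,P3).astype(np.float32).reshape(*S.shape,2)
    v=cv2.remap(c["img"],p[...,0],p[...,1],cv2.INTER_LINEAR).astype(float)
    return s,v.mean(1)
def edges(s,v,k=0.3):
    g=np.gradient(v.sum(1),s); return [(round(float(s[i]),1),round(float(g[i]),1)) for i in range(1,len(s)-1) if abs(g[i])>=abs(g[i-1]) and abs(g[i])>abs(g[i+1]) and abs(g[i])>k*abs(g).max()]
E
python3 - <<'E'
from h import *
cs={n:bot.capture(n) for n in("top","side")}
c=cs["top"]
q=np.array([[127,295],[183,462],[703,347],[643,180]])/7.2727+[365,125]
P=toplane(c,q,.038)[:,:2]*1000;print("white",P.mean(0),[np.linalg.norm(P[i]-P[(i+1)%4]) for i in range(4)])
v=(P[2]+P[3]-P[0]-P[1])/2;wa=np.degrees(np.arctan2(v[1],v[0]));print(wa)
for name,cx,cy,a in(("wood",541,-15,85),("white",*P.mean(0),wa),("blue",447.4,297,-72.2)):
  for n,c in cs.items():
    s,v=prof(c,cx,cy,a,False,s0=-36,s1=36,u0=-60,u1=60);print(name,n,"across",edges(s,v))
    s,v=prof(c,cx,cy,a,True,s0=-85,s1=85,u0=-18,u1=18);print(name,n,"along",edges(s,v))
E
```

```text
white [ 634.55415036 -284.07396515] [np.float64(48.519384883517176), np.float64(146.85502546089708), np.float64(49.0872263290494), np.float64(147.1367482714388)]
-78.63310306657024
wood top across [(-28.0, -45.8), (-16.0, 23.9), (9.0, 17.1), (21.0, -31.1), (30.0, 50.8)]
wood top along [(-75.0, -23.0), (-65.0, 38.0), (-57.0, -32.6), (-52.0, 29.7), (-46.0, -30.8), (-33.0, 33.3), (43.0, 63.4), (54.0, -26.8), (57.0, 21.8), (68.0, -47.2), (75.0, 50.7)]
wood side across [(-30.0, -80.2), (18.0, -39.2)]
wood side along [(-70.0, 62.7), (-66.0, -39.1), (-61.0, 26.1), (-53.0, -66.6), (-37.0, 33.9), (14.0, -26.7), (43.0, 78.8), (49.0, -25.9), (52.0, 27.2), (63.0, -80.6), (75.0, 61.7)]
white top across [(-33.0, 43.1), (-26.0, -23.2), (16.0, 39.9)]
white top along [(-78.0, 40.4), (-73.0, -28.2), (-67.0, 17.1), (-57.0, -29.1), (-45.0, 39.7), (-40.0, -44.9), (35.0, 37.9), (39.0, -13.6), (51.0, -30.3), (67.0, 38.6), (72.0, -13.8)]
white side across [(-31.0, 54.2), (-26.0, -50.6), (18.0, 46.8), (23.0, -17.2)]
white side along [(-78.0, 25.3), (-73.0, -67.2), (-45.0, 46.1), (-40.0, -74.4), (29.0, 25.6), (35.0, 53.2), (40.0, -75.0), (67.0, 42.5), (72.0, -63.2)]
blue top across [(-31.0, -30.4), (-27.0, 27.5), (-22.0, -20.0), (17.0, -11.3), (22.0, 27.8), (26.0, 28.8)]
blue top along [(-75.0, -29.0), (-70.0, -37.7), (-56.0, 12.1), (-42.0, 22.1), (-37.0, -36.3), (-26.0, 28.0), (-12.0, -20.5), (-2.0, 18.4), (11.0, -17.9), (21.0, 18.5), (34.0, -13.0), (38.0, 19.6), (43.0, -34.2), (51.0, 13.7), (68.0, 18.1), (75.0, -33.2), (83.0, 34.6)]
blue side across [(-25.0, 27.3), (-20.0, -14.6), (25.0, 25.1), (29.0, 39.1)]
blue side along [(-74.0, -31.0), (-70.0, -28.3), (-42.0, 23.9), (-37.0, -23.0), (-14.0, 20.0), (-2.0, -12.8), (8.0, 12.7), (21.0, -14.0), (32.0, 13.9), (43.0, -27.3), (70.0, 26.2), (76.0, -26.1)]
```

Run:
```python
from h import *
cs={n:bot.capture(n) for n in("top","side")}
c=cs["top"]
for n in cs: print(n,cam(cs[n])[3])
q=np.array([[127,295],[183,462],[703,347],[643,180]])/[7.2727,6.6667]+[364.6,124.6]
P=toplane(c,q,.038)[:,:2]*1000;print("white",P.mean(0),[np.linalg.norm(P[i]-P[(i+1)%4]) for i in range(4)])
v=(P[2]+P[3]-P[0]-P[1])/2;wa=np.degrees(np.arctan2(v[1],v[0]));print(wa)
for name,cx,cy,a in(("wood",542,-15,85),("white",*P.mean(0),wa),("blue",447.4,297,-72.2)):
  for n,c in cs.items():
    for u in((-68,-20),(20,68)):
      s,v=prof(c,cx,cy,a,False,s0=-36,s1=36,step=.5,u0=u[0],u1=u[1]);print(name,n,"across",u,edges(s,v))
    s,v=prof(c,cx,cy,a,True,s0=-85,s1=85,step=.5,u0=-18,u1=18);print(name,n,"along",[e for e in edges(s,v) if abs(e[0])>62])
```

```text
top [0.42311129 0.01470085 0.81620375]
side [ 0.25922389 -0.47172281  0.70094128]
white [ 627.23038078 -282.69160507] [np.float64(52.39602448194474), np.float64(147.38479078687485), np.float64(53.0541890015723), np.float64(147.81654496089973)]
-77.55527730180961
wood top across (-68, -20) [(-27.0, -49.3), (-15.5, 27.8), (-8.5, -17.1), (6.5, -21.1), (10.5, 22.5), (21.5, -25.5), (31.0, 51.9)]
wood top across (20, 68) [(-27.0, -45.8), (-19.0, 29.5), (-8.0, -16.0), (-4.0, 17.3), (9.5, 23.0), (21.5, -40.7), (31.0, 53.0)]
wood top along [(-75.0, -23.3), (-65.5, 36.4), (65.0, -27.7), (68.0, -47.8), (75.0, 52.0)]
wood side across (-68, -20) [(-29.0, -87.7), (-10.5, 33.0), (-4.5, -31.4), (-1.5, 35.9), (13.0, 33.4), (19.0, -44.3)]
wood side across (20, 68) [(-29.0, -80.4), (-20.0, 57.8), (-7.5, -26.3), (-5.0, 24.3), (6.5, -24.7), (19.5, -33.5)]
wood side along [(-69.5, 64.9), (-66.0, -41.6), (63.0, -83.7), (75.0, 64.7)]
white top across (-68, -20) [(-35.0, -25.7), (-26.0, 47.5), (-20.0, -19.4), (16.5, -15.2), (23.0, 43.6)]
white top across (20, 68) [(-35.0, -24.4), (-26.0, 48.1), (-21.0, -25.5
[... 243 characters left out ...]
(25.0, 57.1), (30.0, -21.9)]
white side along [(-75.0, 27.5), (-69.5, -79.5), (70.5, 40.5), (75.5, -86.6)]
blue top across (-68, -20) [(-30.5, -35.5), (-26.5, 28.8), (-22.0, -25.7), (21.5, 30.9), (26.5, 31.2)]
blue top across (20, 68) [(-31.0, -28.5), (-27.0, 28.4), (-22.5, -14.3), (-21.0, -14.8), (16.5, -12.0), (21.5, 28.1), (26.5, 29.6)]
blue top along [(-74.5, -29.7), (-70.0, -37.2), (68.5, 18.6), (75.5, -35.3), (83.5, 36.5)]
blue side across (-68, -20) [(-25.0, 28.7), (-20.0, -27.7), (24.5, 25.1), (29.0, 41.2)]
blue side across (20, 68) [(-25.0, 30.0), (-19.5, -21.0), (24.5, 26.8), (29.0, 40.0)]
blue side along [(-74.0, -32.1), (-71.0, -29.1), (-69.5, -28.4), (70.5, 28.2), (75.5, -28.0)]
```

Run:
```python
from h import *
cs={n:bot.capture(n) for n in("top","side")}
c=cs["side"]
print(toplane(c,[[120,128],[90,125],[152,118],[283,110]],0)*1000)
# kettle top knob: two-view? use vertical line above base centre
B=toplane(c,[[120,118]],0)[0]
for z in(.1,.15,.2,.25): print(z,proj(c,[[B[0],B[1],z]]),proj(cs["top"],[[B[0],B[1],z]]))
s=bot.read_state();R=s["tcp_rot"];p=s["position"]*1000;print(p)
for n,t in(("blue",np.array([448.3,297.3,150])),):
    print(R.T@(t-p), np.degrees(np.arctan2(R[1,1],R[0,1])))
```

```text
[[404.14987512 569.78130722   0.        ]
 [338.81523712 628.44977832   0.        ]
 [495.19693261 566.54836228   0.        ]
 [826.72469993 398.72922276   0.        ]]
0.1 [[109.43022434  86.35738989]] [[-72.60874881 291.56358753]]
0.15 [[103.60885274  68.93001984]] [[-98.81964755 292.38301005]]
0.2 [[97.37972103 50.28194325]] [[-129.31827272  293.33647833]]
0.25 [[90.69843172 30.2802479 ]] [[-165.25046122  294.45981428]]
[223.4926318  583.60998404 222.48996083]
[  72.51380848 -186.95376396  312.34050634] 69.04313721032052
```

play_rows(motion=[[[0,-41,23],[0,0,0],1],[[0,-81,45],[0,0,0],1],[[0,-122,68],[8,0,0],1],[[0,-163,90],[16,0,0],1],[[0,-168,138],[24,0,0],1],[[0,-174,186],[32,0,0],1],[[0,-180,234],[40,0,0],1],[[0,-184,280],[48,0,0],1]])

```text
time_s: 1.3
position: [0.4209, 0.3104, 0.223]
tcp_rot: [[0.001, 0.936, 0.353], [0.0, 0.353, -0.936], [-1.0, 0.001, -0.0]]
force: [-0.6, 0.6, 1.1]
opening: 1.0
```

```bash
cat >> h.py <<'E'
def go(x,y,z,yaw):
    s=bot.read_state();R=s["tcp_rot"];p=s["position"]*1000
    cy=np.degrees(np.arctan2(R[1,1],R[0,1]))
    # command frame assumed exactly vertical
    yr=np.radians(cy);Yt=np.array([np.cos(yr),np.sin(yr),0]);Xt=np.array([0,0,-1.]);Zt=np.cross(Xt,Yt)
    d=np.array([x,y,z])-p
    print("t",round(s["time_s"],2),"p",p.round(1),"yaw",round(cy,2),"tilt",(R[:,0]-Xt).round(4),"F",np.round(s["force"],1),"op",round(s["opening"],3),"q",s["joint_positions"].round(0))
    print(" shift",np.round([d@Xt,d@Yt,d@Zt],1),"turn x",round((cy-yaw+90)%180-90,2))
E
python3 -c "
from h import *
go(448.3,297.3,8,17.8)"
```

```text
t 1.3 p [420.9 310.4 223. ] yaw 20.68 tilt [0.0008 0.0005 0.    ] F [-0.6  0.6  1.1] op 1.0 q [24. 22. 97.  0. 61.  3.]
 shift [215.   21.   21.9] turn x 2.88
```

play_rows(motion=[[[30,21,22],[3,0,0],1],[[70,21,22],[3,0,0],1],[[110,21,22],[3,0,0],1],[[145,21,22],[3,0,0],1],[[163,21,22],[3,0,0],1],[[163,21,22],[3,0,0],1]])

```text
time_s: 1.9
position: [0.445, 0.2978, 0.057]
tcp_rot: [[-0.005, 0.951, 0.309], [-0.002, 0.309, -0.951], [-1.0, -0.006, 0.0]]
force: [-0.7, -0.5, -0.1]
opening: 1.0
```

```bash
python3 -c "
from h import *
go(448.3,297.3,8,17.8)
a=bot.capture('top')['img'];b=bot.capture('side')['img']
o=np.hstack([cv2.resize(a[210:330,60:220],(400,300),interpolation=2),cv2.resize(b[110:230,100:260],(400,300),interpolation=2)])
cv2.imwrite('pics/g1.png',np.clip(o*1.6,0,255))"
```

```text
t 1.9 p [445.  297.8  57. ] yaw 18.02 tilt [-0.0055 -0.0022  0.    ] F [-0.7 -0.5 -0.1] op 1.0 q [ 22.  38. 102.  -0.  40.   4.]
 shift [49.   3.   1.5] turn x 0.22[ WARN:0@1.426] global loadsave.cpp:1063 imwrite_ Unsupported depth image for selected encoder is fallbacked to CV_8U.
```

View pics/g1.png

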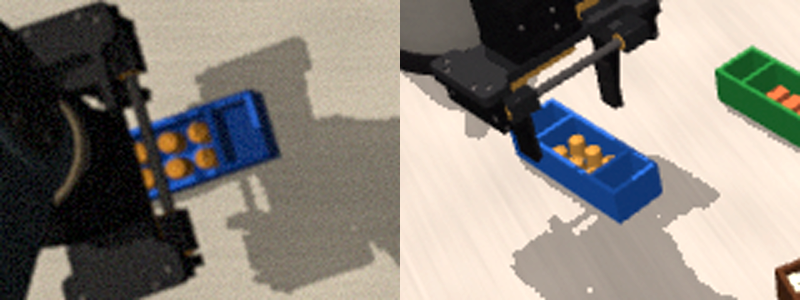

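```bash
python3 -c "
from h import *
go(448.3,297.3,9,17.8)"
```

```text
t 2.0 p [447.1 298.8  59.8] yaw 18.04 tilt [0.0003 0.0001 0.    ] F [-0.1 -1.4  1.2] op 1.002 q [ 22.  38. 102.  -0.  40.   4.]
 shift [50.8  0.7  1.8] turn x 0.24
```

play_rows(motion=[[[20,1,2],[0,0,0],1],[[38,1,2],[0,0,0],1],[[50,1,2],[0,0,0],1],[[50,1,2],[0,0,0],1],[[50,1,2],[0,0,0],0.6],[[50,1,2],[0,0,0],0.6],[[50,1,2],[0,0,0],0.6]])

```text
time_s: 2.7
position: [0.4488, 0.2974, 0.0104]
tcp_rot: [[0.002, 0.951, 0.31], [0.001, 0.31, -0.951], [-1.0, 0.002, -0.0]]
force: [-0.4, -0.2, -0.7]
opening: 0.807
```

play_rows(motion=[[[0,0,0],[0,0,0],0.5],[[0,0,0],[0,0,0],0.4],[[0,0,0],[0,0,0],0.3],[[0,0,0],[0,0,0],0.2],[[0,0,0],[0,0,0],0.2]])

```text
time_s: 3.2
position: [0.4488, 0.2973, 0.0099]
tcp_rot: [[0.001, 0.951, 0.31], [0.001, 0.31, -0.951], [-1.0, 0.001, -0.0]]
force: [0.3, 0.8, 4.6]
opening: 0.618
```

```bash
python3 -c "
from h import *
go(448.3,297.3,9,17.8)"
```

```text
t 3.2 p [448.8 297.3   9.9] yaw 18.04 tilt [0.0012 0.0005 0.    ] F [0.3 0.8 4.6] op 0.618 q [ 22.  43. 103.   0.  34.   4.]
 shift [ 0.9 -0.5 -0.1] turn x 0.24
```

play_rows(motion=[[[-3,0,0],[0,0,0],0.2],[[-10,0,0],[0,0,0],0.2],[[-22,0,0],[0,0,0],0.2],[[-40,0,0],[0,0,0],0.2],[[-60,0,0],[0,0,0],0.2],[[-75,0,0],[0,0,0],0.2],[[-85,0,0],[0,0,0],0.2],[[-90,0,0],[0,0,0],0.2]])

```text
time_s: 4.0
position: [0.4485, 0.2972, 0.1009]
tcp_rot: [[0.002, 0.951, 0.31], [0.001, 0.31, -0.951], [-1.0, 0.002, -0.0]]
force: [0.3, -0.4, -2.5]
opening: 0.618
```

```bash
python3 -c "
from h import *
go(539.9,-49.9,90,-5)
a=bot.capture('top')['img'];b=bot.capture('side')['img']
o=np.hstack([cv2.resize(a[210:330,60:220],(400,300),interpolation=2),cv2.resize(b[80:200,100:260],(400,300),interpolation=2)])
cv2.imwrite('pics/g2.png',np.clip(o*1.6,0,255).astype(np.uint8))"
```

```text
t 4.0 p [448.5 297.2 100.9] yaw 18.05 tilt [0.0016 0.0006 0.    ] F [ 0.3 -0.4 -2.5] op 0.618 q [ 22.  34. 101.  -0.  45.   4.]
 shift [ 10.9 -20.7 358.4] turn x 23.05
```

View pics/g2.png

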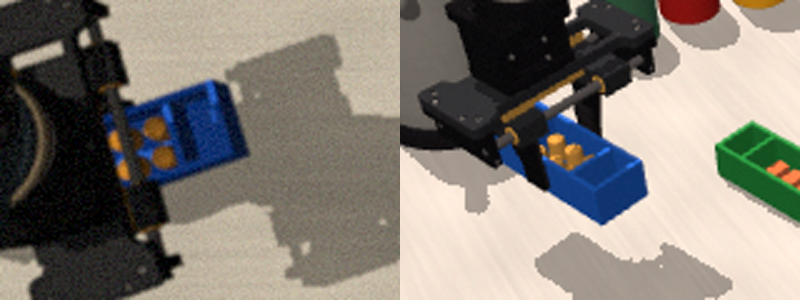

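play_rows(motion=[[[0,0,4],[0,0,0],0.2],[[0,-1,14],[0,0,0],0.2],[[0,-2,30],[0,0,0],0.2],[[0,-3,52],[0,0,0],0.2],[[0,-4,78],[0,0,0],0.2],[[0,-6,106],[0,0,0],0.2],[[0,-8,134],[0,0,0],0.2],[[0,-10,162],[0,0,0],0.2]])

```text
time_s: 4.9
position: [0.4886, 0.1381, 0.0988]
tcp_rot: [[-0.002, 0.951, 0.309], [-0.0, 0.309, -0.951], [-1.0, -0.002, -0.0]]
force: [0.7, -0.6, -2.3]
opening: 0.618
```

play_rows(motion=[[[0,-1,28],[3,0,0],0.2],[[0,-3,56],[7,0,0],0.2],[[0,-4,84],[11,0,0],0.2],[[0,-6,112],[15,0,0],0.2],[[0,-8,138],[19,0,0],0.2],[[0,-9,160],[21,0,0],0.2],[[0,-10,178],[22.5,0,0],0.2],[[0,-10,190],[23,0,0],0.2]])

```text
time_s: 5.7
position: [0.538, -0.0458, 0.0988]
tcp_rot: [[-0.001, 0.996, -0.089], [0.0, -0.089, -0.996], [-1.0, -0.001, 0.0]]
force: [0.1, -0.5, -1.6]
opening: 0.62
```

play_rows(motion=[[[0,0,2],[0,0,0],0.2],[[0,0,3],[0,0,0],0.2],[[0,0,3],[0,0,0],0.2]])

```text
time_s: 6.0
position: [0.5372, -0.0461, 0.0993]
tcp_rot: [[-0.001, 0.996, -0.086], [0.001, -0.086, -0.996], [-1.0, -0.001, -0.0]]
force: [0.3, -0.6, -1.7]
opening: 0.618
```

```bash
python3 -c "
from h import *
go(539.9,-49.9,60,-5)
a=bot.capture('top')['img'];b=bot.capture('side')['img']
o=np.hstack([cv2.resize(a[130:310,200:440],(400,300),interpolation=2),cv2.resize(b[140:320,180:420],(400,300),interpolation=2)])
cv2.imwrite('pics/g3.png',np.clip(o*1.6,0,255).astype(np.uint8))"
```

```text
t 6.0 p [537.2 -46.1  99.3] yaw -4.92 tilt [-0.0013  0.0006  0.    ] F [ 0.3 -0.6 -1.7] op 0.618 q [-17.  34. 101.   0.  45. -12.]
 shift [39.3  3.   3.6] turn x 0.08
```

View pics/g3.png

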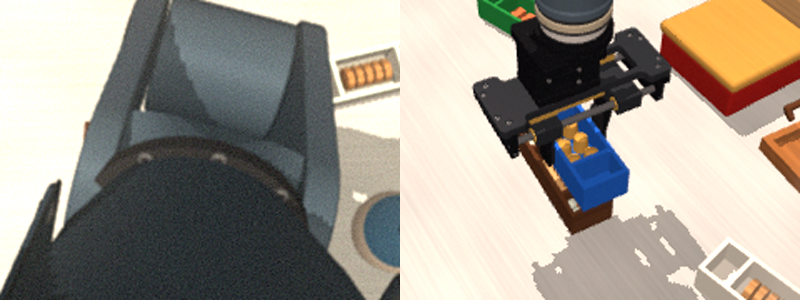

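play_rows(motion=[[[6,1,1],[0,0,0],0.2],[[16,2,2],[0,0,0],0.2],[[27,3,3],[0,0,0],0.2],[[34,3,3.5],[0,0,0],0.2],[[37,3,3.5],[0,0,0],0.2],[[37,3,3.5],[0,0,0],0.2]])

```text
time_s: 6.7
position: [0.5401, -0.0504, 0.0617]
tcp_rot: [[-0.002, 0.996, -0.087], [0.001, -0.087, -0.996], [-1.0, -0.002, -0.0]]
force: [-0.6, -0.7, -1.9]
opening: 0.621
```

```bash
python3 -c "
from h import *
go(539.9,-49.9,49,-5)
c=bot.capture('side');b=c['img']
o=cv2.resize(b[180:300,210:370],(800,600),interpolation=2)
cv2.imwrite('pics/g4.png',np.clip(o*1.3,0,255).astype(np.uint8))"
```

```text
t 6.7 p [540.1 -50.4  61.7] yaw -4.97 tilt [-0.0017  0.0006  0.    ] F [-0.6 -0.7 -1.9] op 0.621 q [-17.  38. 101.   0.  41. -12.]
 shift [12.7 -0.3 -0.5] turn x 0.03
```

View pics/g4.png

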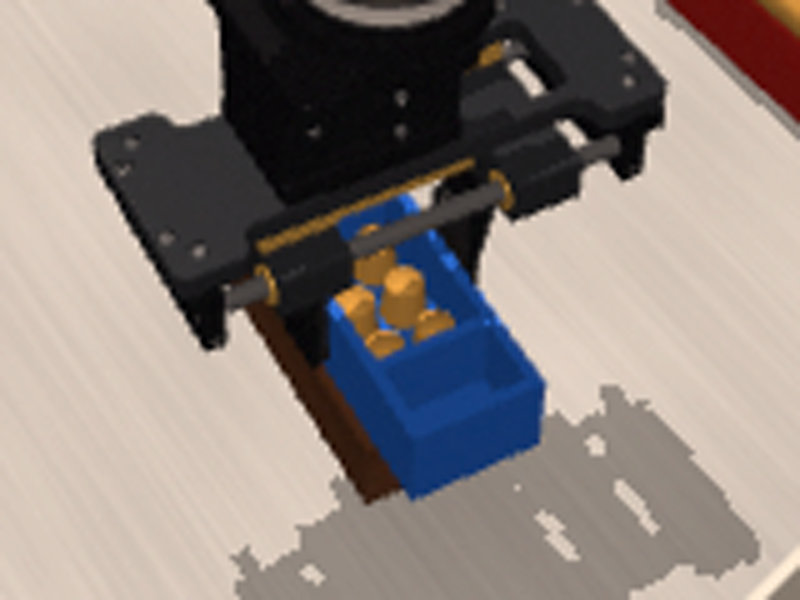

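```bash
cat > m.py <<'E'
from h import *
a=np.radians(85);L=np.array([np.cos(a),np.sin(a)]);X=np.array([L[1],-L[0]])
def off(c,P,z,ref):
    w=toplane(c,P,z)[:,:2]*1000-ref
    return np.c_[w@X,w@L].round(1)
E
python3 -c "
from m import *
c=bot.capture('side');f=lambda x,y:[210+(x+.5)/5-.5,180+(y+.5)/5-.5]
ref=np.array([543,-15])
print('wood corner',off(c,[f(368,502)],0,ref),'exp -27 -75')
print('blue bottom',off(c,[f(412,500),f(541,440)],.0518,ref),'exp -27 -110/ 27 -110')
print('blue rim',off(c,[f(412,434),f(545,380)],.0898,ref))
"
```

```text
wood corner [[-24.5 -73.8]] exp -27 -75
blue bottom [[ -26.1 -110.5]
 [  28.8 -109.8]] exp -27 -110/ 27 -110
blue rim [[ -25.7 -108.2]
 [  27.6 -109.9]]
```

play_rows(motion=[[[3,0.5,-0.5],[0,0,0],0.2],[[7,0.5,-0.5],[0,0,0],0.2],[[10,0.5,-0.5],[0,0,0],0.2],[[12,0.5,-0.5],[0,0,0],0.2],[[13,0.5,-0.5],[0,0,0],0.2],[[13,0.5,-0.5],[0,0,0],0.2],[[13,0.5,-0.5],[0,0,0],0.2]])

```text
time_s: 7.5
position: [0.5413, -0.0501, 0.0496]
tcp_rot: [[0.0, 0.996, -0.086], [-0.0, -0.086, -0.996], [-1.0, 0.0, 0.0]]
force: [-0.6, 0.1, -1.6]
opening: 0.617
```

```bash
python3 -c "
from h import *
go(539.9,-49.9,48,-5)
c=bot.capture('side');b=c['img']
o=cv2.resize(b[180:300,210:370],(800,600),interpolation=2)
cv2.imwrite('pics/g5.png',np.clip(o*1.3,0,255).astype(np.uint8))"
```

```text
t 7.5 p [541.3 -50.1  49.6] yaw -4.96 tilt [ 0.0001 -0.      0.    ] F [-0.6  0.1 -1.6] op 0.617 q [-17.  39. 101.   0.  39. -12.]
 shift [ 1.6 -1.4 -0.1] turn x 0.04
```

View pics/g5.png

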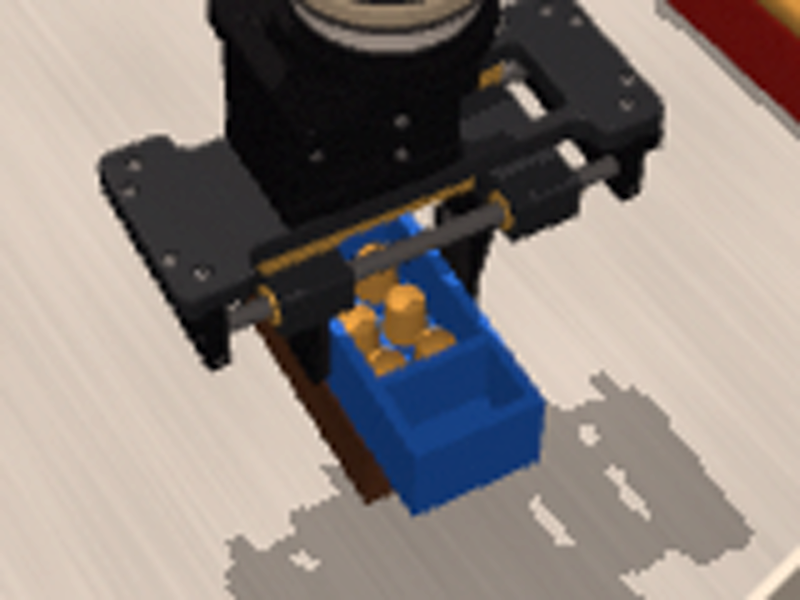

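play_rows(motion=[[[1,-0.5,0],[0,0,0],0.2],[[1.5,-0.5,0],[0,0,0],0.2],[[2,-0.5,0],[0,0,0],0.2],[[2,-0.5,0],[0,0,0],0.2]])

```text
time_s: 7.95
position: [0.5406, -0.05, 0.0479]
tcp_rot: [[-0.0, 0.996, -0.086], [-0.0, -0.086, -0.996], [-1.0, -0.0, 0.0]]
force: [-0.7, 0.1, 2.9]
opening: 0.614
```

```bash
python3 -c "
from h import *
go(539.9,-49.9,48,-5)"
```

```text
t 7.95 p [540.6 -50.   47.9] yaw -4.96 tilt [-0. -0.  0.] F [-0.7  0.1  2.9] op 0.614 q [-17.  39. 102.  -0.  39. -12.]
 shift [-0.1 -0.7 -0.1] turn x 0.04
```

Contact (force up by about 4.5 N, height as expected). Open, then rise.

play_rows(motion=[[[0,0,0],[0,0,0],0.7],[[0,0,0],[0,0,0],0.8],[[0,0,0],[0,0,0],0.9],[[0,0,0],[0,0,0],1],[[0,0,0],[0,0,0],1],[[0,0,0],[0,0,0],1]])

```text
time_s: 8.55
position: [0.5407, -0.0501, 0.0475]
tcp_rot: [[-0.0, 0.996, -0.086], [-0.0, -0.086, -0.996], [-1.0, -0.0, 0.0]]
force: [0.2, 0.0, 0.5]
opening: 0.984
```

play_rows(motion=[[[-5,0,0],[0,0,0],1],[[-20,0,0],[0,0,0],1],[[-45,0,0],[0,0,0],1],[[-80,0,0],[0,0,0],1],[[-110,0,0],[0,0,0],1],[[-130,0,0],[0,0,0],1],[[-130,0,0],[0,0,0],1]])

```text
time_s: 9.25
position: [0.5428, -0.0506, 0.1809]
tcp_rot: [[0.007, 0.996, -0.086], [-0.002, -0.086, -0.996], [-1.0, 0.007, 0.002]]
force: [0.4, 0.2, -0.5]
opening: 1.001
```

```bash
python3 -c "
from h import *
go(629.3,-282.2,150,12.5)
c=bot.capture('side');b=c['img']
o=cv2.resize(b[180:300,210:370],(800,600),interpolation=2)
cv2.imwrite('pics/g6.png',np.clip(o*1.3,0,255).astype(np.uint8))"
```

```text
t 9.25 p [542.8 -50.6 180.9] yaw -4.95 tilt [ 0.0071 -0.0021  0.    ] F [ 0.4  0.2 -0.5] op 1.001 q [-17.  27.  96.   0.  56. -12.]
 shift [ 30.9 106.1 223.3] turn x -17.45
```

View pics/g6.png

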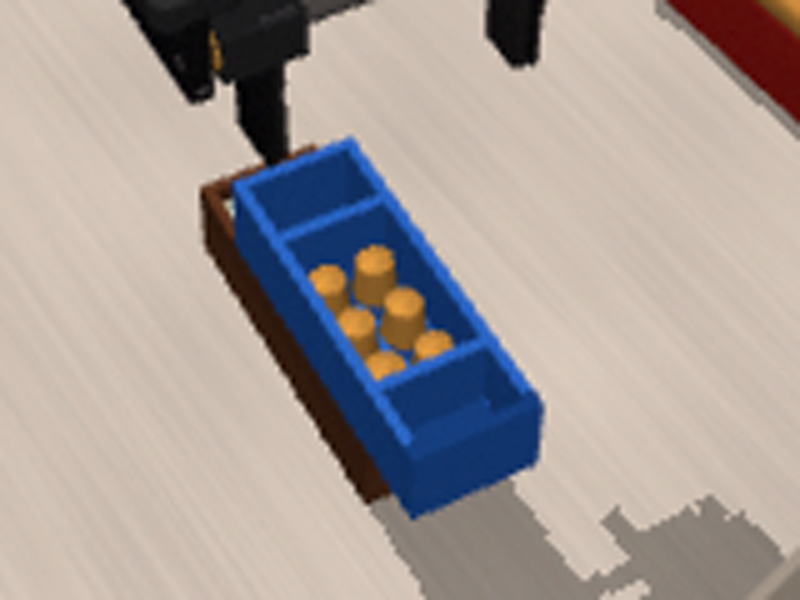

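play_rows(motion=[[[0,13,28],[-2,0,0],1],[[0,32,68],[-5,0,0],1],[[0,51,108],[-9,0,0],1],[[0,70,148],[-13,0,0],1],[[0,89,188],[-17,0,0],1],[[10,106,223],[-17.5,0,0],1],[[31,106,223],[-17.5,0,0],1],[[31,106,223],[-17.5,0,0],1]])

```text
time_s: 10.1
position: [0.6239, -0.2809, 0.1411]
tcp_rot: [[-0.009, 0.977, 0.215], [0.006, 0.215, -0.977], [-1.0, -0.007, -0.007]]
force: [-0.2, 0.6, -0.9]
opening: 0.998
```

```bash
cat > m2.py <<'E'
from m import *
c=bot.capture('top')
s=bot.read_state()
def big(name,b,x,y,w,h,W=800,H=600,g=1.5):
    cv2.imwrite(name,np.clip(cv2.resize(b[y:y+h,x:x+w],(W,H),interpolation=cv2.INTER_CUBIC)*g,0,255).astype(np.uint8))
E
python3 -c "
from m2 import *
go(629.3,-282.2,50,12.5)
big('pics/t7.png',c['img'],240,180,120,90)
for n in('top','side'):
  c=bot.capture(n)
  for nm,z,cx,cy in(('blue',.076,539.9,-49.9),):
    for u in((-68,-20),(20,68)):
      sc,v=prof(c,cx,cy,85,False,z=z,s0=-36,s1=36,step=.5,u0=u[0],u1=u[1]);print(nm,n,'across',u,edges(sc,v))
    sc,v=prof(c,cx,cy,85,True,z=z,s0=-85,s1=85,step=.5,u0=-18,u1=18);print(nm,n,'along',[e for e in edges(sc,v,.2) if abs(e[0])>62])
"
```

```text
t 10.15 p [ 624.6 -280.2  142.7] yaw 12.49 tilt [-0.0069  0.0048  0.    ] F [ 1.  -0.1  1.2] op 0.997 q [-34.  40.  76.   0.  64. -46.]
 shift [92.7  4.2  3. ] turn x -0.01
blue top across (-68, -20) [(-35.0, 1.0), (-33.0, -1.7), (-31.5, 1.4), (-30.0, -1.7), (-27.5, 2.1), (-25.0, -2.4), (-23.0, -2.0), (-21.0, 1.8), (-18.0, 0.9), (-16.0, -1.0), (-9.0, -1.5), (-6.5, 2.0), (-4.5, -2.2), (-3.0, 1.5), (-1.5, -1.8), (3.5, -1.0), (5.0, 1.8), (6.5, -2.7), (8.5, 0.9), (10.0, -1.2), (13.5, 1.3), (15.5, -2.6), (17.5, 2.6), (19.5, -1.5), (22.0, -1.0), (23.0, -0.9), (30.0, -2.5), (32.0, 1.8)]
blue top across (20, 68) [(-28.5, -1.5), (-19.5, 2.0), (-17.5, -2.7), (-15.5, 1.2), (-7.5, -1.6), (-5.5, 1.4), (-1.5, -2.2), (2.0, 2.0), (4.5, -3.2), (6.5, 1.2), (10.0, -2.1), (18.0, -4.0), (20.0, 2.7), (24.5, -1.3), (29.0, -2.5)]
blue top along [(-84.5, 1.0), (-83.5, -1.1), (-82.0, -1.4), (-81.0, -1.3), (-79.5, 1.9), (-77.5, 0.7), (-75.5, -2.1), (-74.0, 0.7), (-71.5, 1.4), (-68.5, -2.3), (-65.0, 1.8), (-63.0, -2.0), (63.0, -1.8), (65.0, 2.1), (67.0, -0.7), (69.5, -0.7), (71.0, 1.5), (72.5, -0.6), (75.0, -0.9), (77.5, -1.0), (79.0, 1.4), (80.5, -1.8), (82.0, 1.5), (83.5, -0.7)]
blue side across (-68, -20) [(-28.0, -68.9), (-23.0, -42.4), (21.0, 23.6), (26.0, -53.1)]
blue side across (20, 68) [(-28.0, -60.6), (-23.0, -40.4), (21.0, 40.5), (26.0, -49.3)]
blue side along [(-75.0, 41.4), (-70.0, -36.7), (70.0, 32.8), (74.5, -16.3), (78.5, 66.2)]
```

View pics/t7.png

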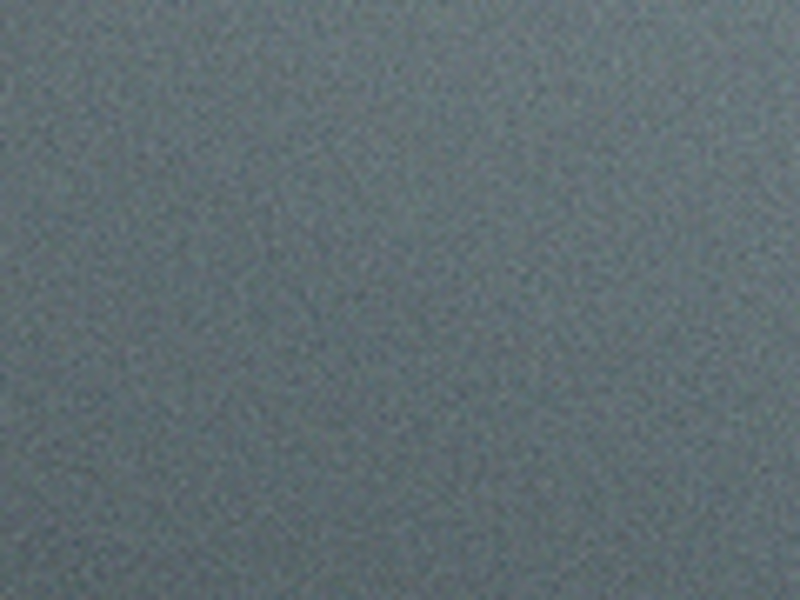

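play_rows(motion=[[[20,0,0],[0,0,0],1],[[50,0,0],[0,0,0],1],[[80,0,0],[0,0,0],1],[[95,0,0],[0,0,0],1],[[95,0,0],[0,0,0],1],[[95,0,0],[0,0,0],1]])

```text
time_s: 10.85
position: [0.6279, -0.2813, 0.0527]
tcp_rot: [[0.001, 0.976, 0.218], [-0.001, 0.218, -0.976], [-1.0, 0.001, 0.001]]
force: [0.9, 0.2, 0.3]
opening: 1.004
```

```bash
python3 -c "
from h import *
c=bot.capture('side');b=c['img']
go(629.3,-282.2,10,12.5)
o=cv2.resize(b[200:400,300:560],(780,600),interpolation=2)
cv2.imwrite('pics/g8.png',o)"
```

```text
t 10.9 p [ 628.3 -281.8   53.4] yaw 12.57 tilt [ 0.0026 -0.0017  0.    ] F [ 0.6  0.6 -0.2] op 0.999 q [-33.  46.  79.   0.  54. -46.]
 shift [43.4  0.9  0.6] turn x 0.07
```

View pics/g8.png

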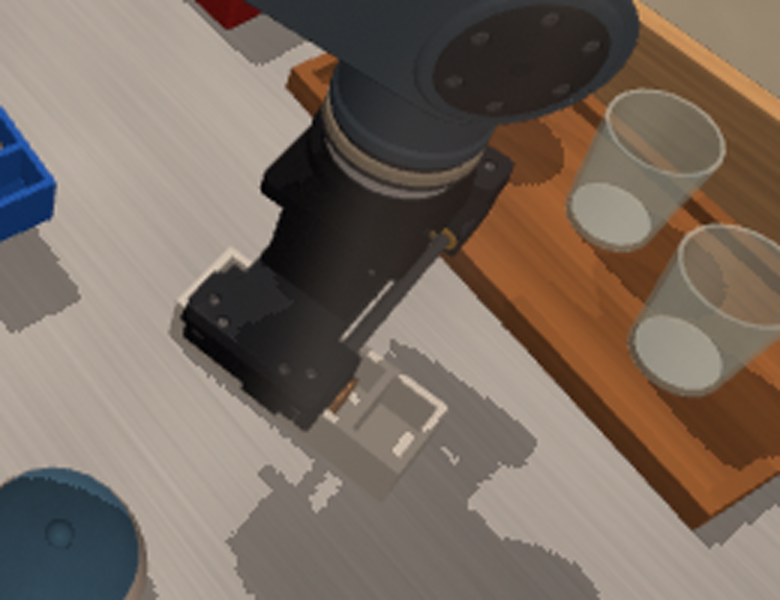

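play_rows(motion=[[[15,0.5,0.5],[0,0,0],1],[[30,0.5,0.5],[0,0,0],1],[[40,0.5,0.5],[0,0,0],1],[[43,0.5,0.5],[0,0,0],1],[[43,0.5,0.5],[0,0,0],1],[[43,0.5,0.5],[0,0,0],1]])

```text
time_s: 11.5
position: [0.6278, -0.2819, 0.0085]
tcp_rot: [[0.0, 0.976, 0.217], [-0.0, 0.217, -0.976], [-1.0, 0.0, 0.0]]
force: [-1.4, 0.2, -1.0]
opening: 0.998
```

play_rows(motion=[[[0,0,0],[0,0,0],0.8],[[0,0,0],[0,0,0],0.7],[[0,0,0],[0,0,0],0.6],[[0,0,0],[0,0,0],0.5],[[0,0,0],[0,0,0],0.4],[[0,0,0],[0,0,0],0.3],[[0,0,0],[0,0,0],0.2],[[0,0,0],[0,0,0],0.2]])

```text
time_s: 12.3
position: [0.628, -0.2818, 0.0088]
tcp_rot: [[0.001, 0.976, 0.217], [-0.0, 0.217, -0.976], [-1.0, 0.001, 0.0]]
force: [0.7, -0.0, 0.6]
opening: 0.617
```

```bash
python3 -c "
from h import *
go(629.3,-282.2,10,12.5)"
```

```text
t 12.3 p [ 628.  -281.8    8.8] yaw 12.54 tilt [ 0.0008 -0.0002  0.    ] F [ 0.7 -0.   0.6] op 0.617 q [-33.  50.  80.   0.  50. -46.]
 shift [-1.2  1.2  0.7] turn x 0.04
```

play_rows(motion=[[[-3,0,0],[0,0,0],0.2],[[-10,0,0],[0,0,0],0.2],[[-22,0,0],[0,0,0],0.2],[[-40,0,0],[0,0,0],0.2],[[-60,0,0],[0,0,0],0.2],[[-80,0,0],[0,0,0],0.2],[[-100,0,0],[0,0,0],0.2],[[-116,0,0],[0,0,0],0.2]])

```text
time_s: 13.1
position: [0.6283, -0.2822, 0.1277]
tcp_rot: [[0.003, 0.976, 0.217], [-0.002, 0.217, -0.976], [-1.0, 0.002, 0.002]]
force: [0.6, 0.1, -1.1]
opening: 0.617
```

play_rows(motion=[[[-10,0,0],[0,0,0],0.2],[[-16,0,0],[0,0,0],0.2],[[-18,0,0],[0,0,0],0.2],[[-18,0,0],[0,0,0],0.2]])

```text
time_s: 13.5
position: [0.6273, -0.2816, 0.1422]
tcp_rot: [[-0.001, 0.976, 0.217], [0.001, 0.217, -0.976], [-1.0, -0.001, -0.001]]
force: [0.5, 0.6, -2.6]
opening: 0.618
```

```bash
python3 -c "
from h import *
go(543,-15,145,-5)
b=bot.capture('side')['img']
o=cv2.resize(b[160:360,270:530],(780,600),interpolation=2)
cv2.imwrite('pics/g9.png',o)"
```

```text
t 13.5 p [ 627.3 -281.6  142.2] yaw 12.54 tilt [-0.0007  0.0005  0.    ] F [ 0.5  0.6 -2.6] op 0.618 q [-33.  40.  76.   0.  64. -46.]
 shift [  -2.8  -24.4 -278.5] turn x 17.54
```

View pics/g9.png

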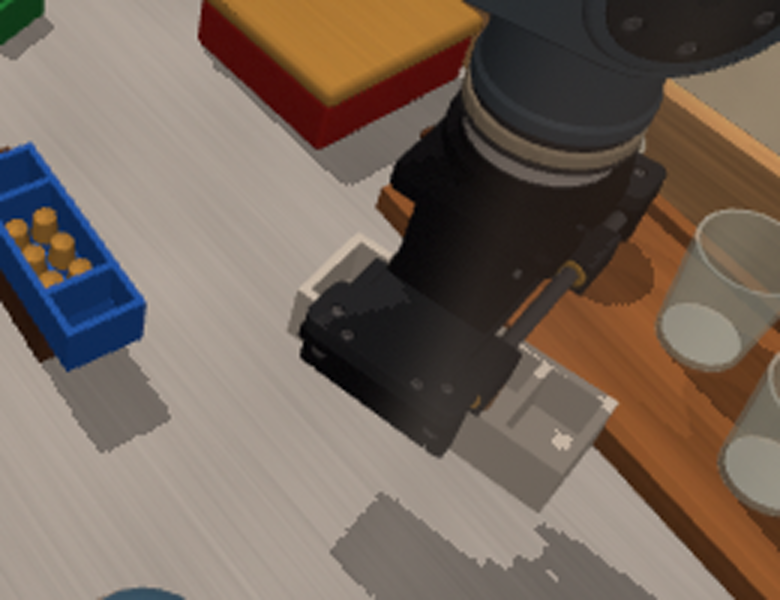

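play_rows(motion=[[[0,0,-4],[0,0,0],0.2],[[0,-1,-14],[0,0,0],0.2],[[0,-3,-30],[0,0,0],0.2],[[0,-5,-50],[0,0,0],0.2],[[0,-6,-73],[0,0,0],0.2],[[0,-8,-97],[0,0,0],0.2],[[0,-10,-121],[0,0,0],0.2],[[0,-12,-145],[0,0,0],0.2]])

```text
time_s: 14.35
position: [0.5834, -0.141, 0.1422]
tcp_rot: [[-0.001, 0.976, 0.217], [0.001, 0.217, -0.976], [-1.0, -0.001, -0.001]]
force: [0.2, -0.9, -1.3]
opening: 0.615
```

play_rows(motion=[[[0,-2,-22],[2,0,0],0.2],[[0,-4,-44],[5,0,0],0.2],[[0,-6,-66],[8,0,0],0.2],[[0,-8,-86],[11,0,0],0.2],[[0,-10,-104],[14,0,0],0.2],[[0,-11,-119],[16,0,0],0.2],[[0,-12,-129],[17,0,0],0.2],[[0,-12,-134],[17.5,0,0],0.2]])

```text
time_s: 15.15
position: [0.5423, -0.0129, 0.1424]
tcp_rot: [[-0.002, 0.996, -0.085], [0.001, -0.085, -0.996], [-1.0, -0.002, -0.001]]
force: [0.5, -0.4, -2.5]
opening: 0.621
```

play_rows(motion=[[[3,0,0],[0,0,0],0.2],[[10,0,0],[0,0,0],0.2],[[20,0,0],[0,0,0],0.2],[[30,0,0],[0,0,0],0.2],[[35,0,0],[0,0,0],0.2],[[35,0,0],[0,0,0],0.2]])

```text
time_s: 15.75
position: [0.5428, -0.0147, 0.1061]
tcp_rot: [[-0.003, 0.996, -0.087], [0.001, -0.087, -0.996], [-1.0, -0.003, -0.0]]
force: [-0.2, -0.5, -1.2]
opening: 0.618
```

```bash
python3 -c "
from h import *
go(543,-15,85,-5)
b=bot.capture('side')['img']
o=cv2.resize(b[160:310,200:400],(800,600),interpolation=2)
cv2.imwrite('pics/g10.png',o)"
```

```text
t 15.75 p [542.8 -14.7 106.1] yaw -4.99 tilt [-0.0028  0.0007  0.    ] F [-0.2 -0.5 -1.2] op 0.618 q [-13.  34. 100.   0.  47.  -8.]
 shift [21.1  0.2  0.3] turn x 0.01
```

View pics/g10.png

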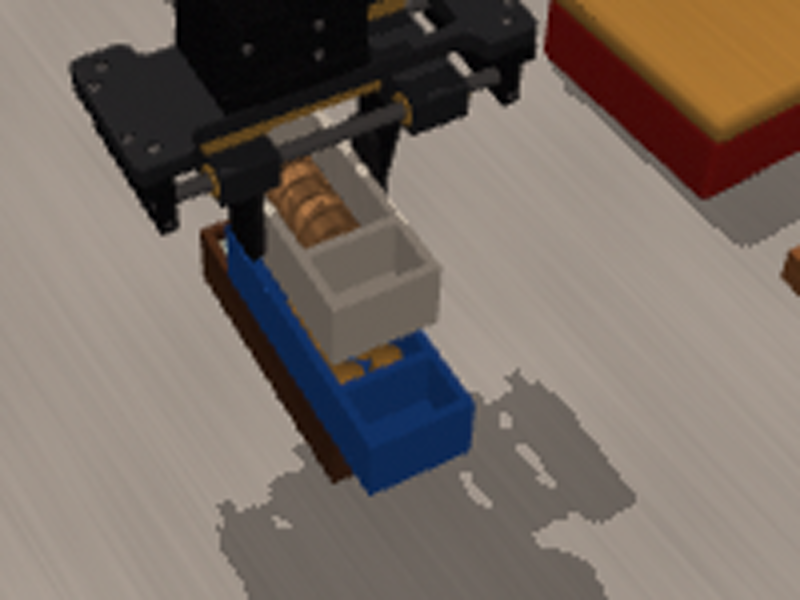

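```bash
python3 -c "
from m import *
c=bot.capture('side');f=lambda x,y:[200+(x+.5)/4-.5,160+(y+.5)/4-.5]
ref=np.array([543,-15]);z=bot.read_state()['position'][2]-.0088
print(z,'white bottom',off(c,[f(333,361),f(437,325)],z,ref),'exp -27 -75/ 27 -75')
print('white rim',off(c,[f(331,307),f(441,264)],z+.038,ref))
print('blue bottom',off(c,[f(371,494),f(471,449)],.038,ref),'exp -27 -110')
print('blue rim',off(c,[f(371,438),f(474,402)],.076,ref))
sc,v=prof(c,543,-15,85,True,z=z+.038,s0=-85,s1=-30,step=.5,u0=-18,u1=18);print('along',edges(sc,v,.2))
sc,v=prof(c,543,-15,85,False,z=z+.038,s0=-36,s1=36,step=.5,u0=-68,u1=-45);print('across',edges(sc,v,.2))
"
```

```text
0.09844295437213078 white bottom [[-25.9 -74.6]
 [ 25.4 -78.6]] exp -27 -75/ 27 -75
white rim [[-26.8 -74.2]
 [ 27.2 -75.2]]
blue bottom [[ -24.6 -109.6]
 [  28.8 -109.8]] exp -27 -110
blue rim [[ -23.  -105.2]
 [  27.7 -109.8]]
along [(-76.5, 17.0), (-68.0, -10.9), (-44.0, 16.0), (-39.0, -42.3)]
across [(-27.5, -27.8), (-22.5, -29.1), (21.5, 18.8), (26.5, -31.2)]
```

play_rows(motion=[[[4,0.5,-1],[0,0,0],0.2],[[10,0.5,-1],[0,0,0],0.2],[[15,0.5,-1],[0,0,0],0.2],[[18,0.5,-1],[0,0,0],0.2],[[19,0.5,-1],[0,0,0],0.2],[[19,0.5,-1],[0,0,0],0.2],[[19,0.5,-1],[0,0,0],0.2]])

```text
time_s: 16.55
position: [0.5444, -0.0137, 0.0886]
tcp_rot: [[0.0, 0.996, -0.086], [-0.0, -0.086, -0.996], [-1.0, 0.0, 0.0]]
force: [0.7, 0.6, -2.0]
opening: 0.619
```

```bash
python3 -c "
from h import *
b=bot.capture('side')['img']
go(543.5,-14.5,85,-5)
o=cv2.resize(b[160:310,200:400],(800,600),interpolation=2)
cv2.imwrite('pics/g11.png',o)"
```

```text
t 16.6 p [544.4 -13.7  88.7] yaw -4.96 tilt [ 0.0004 -0.0001  0.    ] F [ 0.5 -0.1 -2.1] op 0.619 q [-13.  35. 100.   0.  44.  -8.]
 shift [ 3.7 -0.8  0.9] turn x 0.04
```

View pics/g11.png

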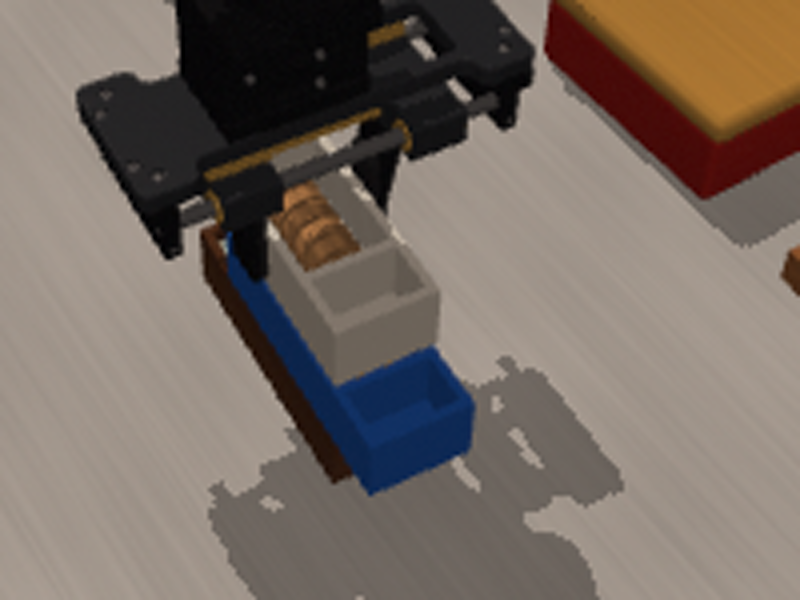

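play_rows(motion=[[[1,-0.7,0.8],[0,0,0],0.2],[[2,-0.7,0.8],[0,0,0],0.2],[[3,-0.7,0.8],[0,0,0],0.2],[[3.5,-0.7,0.8],[0,0,0],0.2],[[3.5,-0.7,0.8],[0,0,0],0.2]])

```text
time_s: 17.1
position: [0.5434, -0.0144, 0.0849]
tcp_rot: [[-0.0, 0.996, -0.086], [0.0, -0.086, -0.996], [-1.0, -0.0, -0.0]]
force: [-0.1, 0.3, -2.0]
opening: 0.62
```

```bash
python3 -c "
from h import *
go(543.5,-14.5,85,-5)"
```

```text
t 17.1 p [543.4 -14.4  84.9] yaw -4.96 tilt [-0.0002  0.      0.    ] F [-0.1  0.3 -2. ] op 0.62 q [-13.  36. 100.  -0.  44.  -8.]
 shift [-0.1  0.1  0.1] turn x 0.04
```

Position right; not yet loaded. A little lower in small steps.

play_rows(motion=[[[0.5,0,0],[0,0,0],0.2],[[1,0,0],[0,0,0],0.2],[[1,0,0],[0,0,0],0.2]])

```text
time_s: 17.4
position: [0.5435, -0.0144, 0.0847]
tcp_rot: [[0.0, 0.996, -0.086], [-0.0, -0.086, -0.996], [-1.0, 0.0, 0.0]]
force: [-0.9, 0.5, 4.8]
opening: 0.618
```

```bash
python3 -c "
from h import *
go(543.5,-14.5,85,-5)"
```

```text
t 17.4 p [543.5 -14.4  84.7] yaw -4.96 tilt [ 0.0004 -0.0002  0.    ] F [-0.9  0.5  4.8] op 0.618 q [-13.  36. 100.  -0.  44.  -8.]
 shift [-0.3 -0.   0.1] turn x 0.04
```

play_rows(motion=[[[-0.5,0,0],[0,0,0],0.7],[[-0.5,0,0],[0,0,0],0.8],[[-0.5,0,0],[0,0,0],0.9],[[-0.5,0,0],[0,0,0],1],[[-0.5,0,0],[0,0,0],1],[[-0.5,0,0],[0,0,0],1]])

```text
time_s: 18.0
position: [0.5434, -0.0144, 0.0845]
tcp_rot: [[-0.0, 0.996, -0.086], [0.0, -0.086, -0.996], [-1.0, -0.0, -0.0]]
force: [-0.2, 0.4, -0.7]
opening: 0.983
```

play_rows(motion=[[[-5,0,0],[0,0,0],1],[[-20,0,0],[0,0,0],1],[[-45,0,0],[0,0,0],1],[[-80,0,0],[0,0,0],1],[[-110,0,0],[0,0,0],1],[[-110,0,-30],[0,0,0],1],[[-110,0,-75],[0,0,0],1],[[-110,0,-120],[0,0,0],1]])

```text
time_s: 18.8
position: [0.5542, 0.1058, 0.1955]
tcp_rot: [[0.001, 0.996, -0.089], [-0.0, -0.089, -0.996], [-1.0, 0.001, -0.0]]
force: [0.8, 0.2, -0.6]
opening: 0.999
```

play_rows(motion=[[[0,0,-45],[0,0,0],1],[[0,-10,-90],[0,0,0],1],[[0,-40,-130],[0,0,0],1],[[0,-70,-170],[0,0,0],1],[[0,-100,-190],[0,0,0],1],[[0,-100,-190],[0,0,0],1],[[0,-100,-190],[0,0,0],1]])

```text
time_s: 19.5
position: [0.4702, 0.3036, 0.1949]
tcp_rot: [[0.001, 0.996, -0.084], [-0.0, -0.084, -0.996], [-1.0, 0.001, 0.0]]
force: [1.3, -0.7, 0.1]
opening: 1.001
```

```bash
python3 -c "
from m2 import *
go(543,-15,250,-5)
big('pics/t12.png',c['img'],0,0,560,420)
b=bot.capture('side');o=cv2.resize(b['img'][160:310,200:400],(800,600),interpolation=2)
cv2.imwrite('pics/g12.png',o)
for n,cc in(('top',c),('side',b)):
    sc,v=prof(cc,543,-15,85,False,z=.114,s0=-36,s1=36,step=.5,u0=-68,u1=68);print(n,'across',edges(sc,v))
    sc,v=prof(cc,543,-15,85,True,z=.114,s0=-85,s1=85,step=.5,u0=-18,u1=18);print(n,'along',[e for e in edges(sc,v,.2) if abs(e[0])>35])
"
```

```text
t 19.55 p [471.2 303.  195. ] yaw -4.93 tilt [ 0.0014 -0.      0.    ] F [-0.1  0.5 -0. ] op 1.004 q [21. 27. 93. -0. 60. 26.]
 shift [-55.   98.9 310.7] turn x 0.07
top across [(-20.5, -51.4), (-14.5, 37.0), (-9.5, -18.1), (19.0, 18.9), (28.5, -60.3)]
top along [(-76.0, 71.5), (-71.0, -56.9), (-67.0, 52.6), (-57.5, -31.9), (-43.5, 40.0), (-38.5, -54.5), (36.5, 43.6), (49.0, -27.3), (66.0, -22.4), (69.0, 61.9), (73.5, -16.8)]
side across [(-27.5, 25.1), (-22.5, -71.5), (21.5, 82.1), (26.5, -82.2)]
side along [(-75.5, 65.6), (-70.5, -59.0), (-43.0, 63.1), (-38.0, -86.0), (36.5, 53.7), (41.5, -58.5), (69.0, 52.5)]
```

View pics/t12.png

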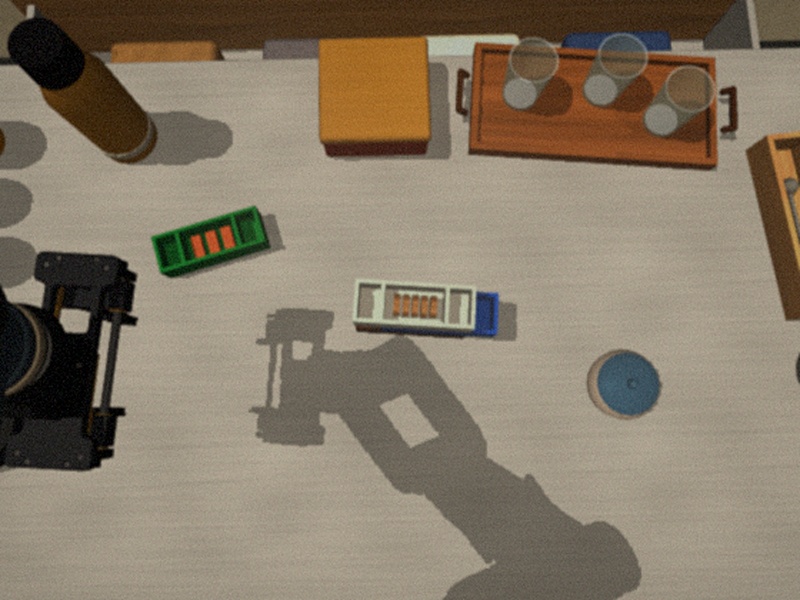

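View pics/g12.png

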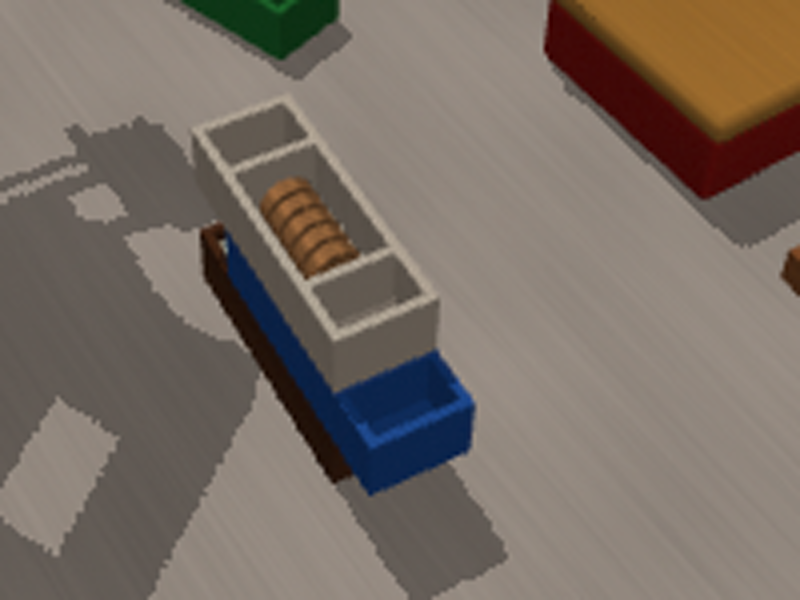

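```bash
python3 -c "
from rig import bot
print(bot.hand_in())"
```

```text
the job is handed in; nothing more can be done
None
```

I built the stepped stack and handed it in at about 19.6 s, with the arm clear of everything.

- **Blue tray:** it stands lengthways on the wooden tray's rim, shifted 35 mm away from the sugar cubes. Their pocket is left open, and the blue tray overhangs the other end.
- **White tray:** it stands on the blue tray, shifted back so that it is straight above the wooden one.
- **Contents:** both trays were carried level. The last pictures show the biscuits in place and nothing spilled, and the brass capsules all stayed in through the blue tray's carry and placing.
- **Alignment:** measured in the side camera, all three trays line up within about 1 mm across and along. Each tray touched down at the expected height, with only a few newtons at the wrist.
- **Checks that disagreed:**
  - The two cameras differed by a steady 2 mm or so across the trays. I used the average for reaching and the side camera alone for lining the trays up with each other.
  - The top camera was blocked while each tray was being set down, so it gave no check on the placing. In its final view only the lengthways position of the white tray could be read, and that agreed.
- **Wooden tray's contents:** the round sweets in its other end pocket looked whitish, not amber. I picked out the sugar pocket by its square cubes.

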